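# Set and lock the dust-gate shutter with its wing nut

### The job

Before the clay disc is rubbed down, set the bench dust gate: slide its shutter plate from fully open to the next click stop (port half covered). Then set the wing nut on the gate's stud with its lugs resting on top of the thread and let go, take it again and turn it backward (anticlockwise from above) until it drops into the thread start, then turn it forward, re-taking it as needed, until it is run fully down, flat on the shutter plate. Let go, and leave the shutter at that stop and everything else on the bench undisturbed.

Things in the scene. Friction and masses are not known exactly. Their poses are not given: they have to be found in the camera images.
- shutter (a joint): the aluminium shutter plate of the dust gate, m: 0 = port fully open (where it starts), spring click stops at 0.035 (port half covered) and 0.070 (closed). It grows as the plate slides along the gate's -y axis. About 10 N to leave a stop; within a few mm of a stop it pulls itself in.
- shutter_fin (a point): on the orange upright fin of the shutter plate, by which it is slid: centre of its top edge, 111 mm above the bench. The fin is 64 mm long (x), 12 mm thick (y), its top 34 mm above the plate. Axes as the gate's: the shutter closes toward -y.
- gate: green dust-extraction box fixed to the bench, 200 x 380 x 70 mm (x, y, z), origin at the centre of its underside. 70 mm round port in its top at (0, -100) mm; 6 mm shutter plate on top (upper face 77 mm above the bench) between two rails 12 mm high; the stud stands through the plate's slot at (0, 20) mm.
- stud: steel stud fixed on the gate, origin on its axis at the gate's top (70 mm above the bench). 36 mm over a coarse right-hand three-start thread (30 mm per turn, clockwise from above goes down), nose 24 mm thick, tapered, to 55 mm above the origin. x points to the middle of one thread slot (see stud_slot).
- stud_slot (a point): middle of a thread slot in the stud's flat thread top (48 mm above the stud's origin). Three slots, 40 degrees wide, at 0, 120, 240 degrees from the stud's x axis. Clockwise of each lies a flat land, then a yellow stop rib 5 mm high before the next slot: a lug on a land drops into the slot when turned anticlockwise, and is stopped by the rib clockwise.
- stud_land (a point): middle of one free land on the stud's thread top, 50 degrees clockwise (from above) of a slot's middle; others at 120 and 240 degrees from it. A lug set here has about 20 degrees to spare either way. Backward it drops after 30 to 40 degrees; from the slot, about 200 to 230 degrees clockwise run the nut down to the plate.
- nut: loose wing nut, 0.25 to 0.42 kg, origin at the centre of its underside. Dark hub 58 mm across (64 at its foot), 51 mm high; bore 40 mm, flared to 46 at the foot. Red wing bar on top: 110 mm long (x), 14 mm thick (y), 50 to 82 mm above the origin. Its origin stands above the stud's origin by 32.5 mm when resting on the lands, 22 to 26 mm when just dropped in, 7 mm when run fully down.
- nut_lug (a point): inner end of one of the nut's three lugs (5 mm round pins pointing inward, 18 mm above the underside), along the nut's +x axis; the others at 120 and 240 degrees. White dots on top mark them (on the bar for +x). Held loosely, jaws 2 to 3 mm wider than the bar, the nut turns with the jaws and is free to drop and to screw itself down.
- clay_disc: bystander, to be left alone: round brown clay disc, 116 mm across, 32 mm high; origin at the centre of its underside
- bowl: bystander, to be left alone: clay bowl, 120 mm across, 45 mm high; origin at the centre of its underside
- rub_stone: bystander, to be left alone: rough rubbing stone, 75 x 50 x 35 mm; origin at the centre of its underside
- slip_jar: bystander, to be left alone: white lidded jar, 72 mm across, 100 mm high; origin at the centre of its underside
- cup: bystander, to be left alone: terracotta cup, 74 mm across, 80 mm high; origin at the centre of its underside
- rib: bystander, to be left alone: wooden potter's rib, 110 x 50 x 8 mm; origin at the centre of its underside
- test_tile: bystander, to be left alone: round blue glaze tile, 90 mm across, 10 mm high; origin at the centre of its underside
Not all that is in view belongs to the job. What is shaped like the nut but blue or purple is not meant.

How it is judged:
By the outcome, as a careful person would: the job done as asked, in the order asked, and still so for the second after the job is handed in, with the robot touching nothing.
It also fails if it takes over 72 s, if anything falls off the work surface, if the arm or the gripper's body presses on something with over 40 N, if the wrist force passes 120 N, or if a joint passes its speed limit or range.

### The arm

A 6-joint arm with a two-finger parallel gripper is mounted at the origin on the work surface. World frame = base frame: x ahead of the robot, y to its left, z up, the work surface at z = 0. Lengths are in mm, angles in rad, forces in N, time in s.
With the tool pointing down it reaches from about 300 to 875 mm from the base axis. Payload 4.2 kg.
Tool frame: the origin (TCP) lies midway between the tips of the shut fingers; the grasp point (between the pads) lies 19 mm behind it; z points along the fingers, y is the direction in which the jaws open and shut (so a half turn about z gives the same grasp; the last joint's range is limited). The gripper opens to 85 mm and grips with 20 to 120 N. Pads are 22 mm wide; open, the fingers measure 114 mm over their backs; the gripper's body (76 mm by 85 mm) begins 54 mm behind the grasp point. The pads swing forward as they close: fully open they stand 13 mm farther back than shut.
Start: joints at [-1.251, 0.32, 1.565, -0, 1.257, -0.02], TCP at [191.65, -542.136, 231.338] pointing down, gripper open.
Joint ranges: [-3.11, 3.11], [-0.84, 2.01], [0.21, 2.61], [-1.34, 4.49], [0.05, 2.63], [-2.56, 2.56]. Speed limits (rad/s): [2.57, 2.57, 3.14, 3.14, 3.14, 3.14].

### API

Orientations are given as a unit quaternion [x, y, z, w].
In Python, from plant import * gives the robot as it stands. The module is installed in compiled form; this text tells all that it offers. Calls block until the motion is done:
- move_ptp(position, orientation): joint-space move of the TCP to a pose.
- servo_line(position, frame=None, speed=150, threshold=None): straight line of the TCP; frame=None keeps the orientation; speed is the mean speed in mm/s. With threshold (N) it stops when the force on the tool has changed by that much, and returns True; else False.
- goto_joints(angles): joint-space move.
- open_gripper() and clamp(): open the fingers fully, or close them until they stop; the grip force is fixed at half the most.
- pause(seconds).
- ik(position, orientation): joint angles nearest the present ones, or None.
- read_camera(name): name is "side" or "top"; returns the picture (400x640x3 uint8, blue, green, red); there is no depth.
- calibration(name): a dict with "vfov" (degrees; the focal length in pixels is half the picture's height over the tangent of half this angle, whatever the lens; pixels are square), "cx", "cy" (the principal point, pixels), "k1" (the pictures are not rectified: a ray, as slopes to the right and down, at radius r is drawn at 1 + k1 r^2 times it, then the intrinsics apply), "pose" (4x4, takes a point from camera to world coordinates). Camera axes: x right, y down, z forward; pixel columns grow to the right and rows downward; lengths in mm; the calibration is good to about 2 mm. A picture is of the moment at which its call begins. calibration takes no time and is no camera call.
A pose or a line that the arm cannot do raises MotionError and nothing moves.
- close_job(): hands the job in, once; it reports no verdict.
Readings, each from a call of its own:
- current_time(): time.
- current_joint_positions(): joint angles.
- current_joint_velocities(): joint speeds.
- current_joint_efforts(): joint torques, N m.
- current_tool_pos(): TCP position.
- current_tool_rot(): TCP orientation.
- current_contact_force(): force on the tool from outside, world axes, zero at the start.
- current_wrist_torque(): the same for the moment, N m.
- current_finger_gap(): finger opening in mm.
Only numpy, scipy, OpenCV 4.12 (cv2) and the standard library are available. Lean on these libraries where they do the work, as an engineer would, in place of code of your own. Each camera call takes 0.05 s, during which the arm holds its last target. There are 200 camera calls.

## Working session

There is one attempt and no reset: what is moved stays moved. The work goes in short steps, each a Python script; the robot and the scene stay as the last script left them, time stands still between calls to the robot, and variables do not carry over. Pictures are saved under pics/ and viewed, about 8 in all and at most 12, crops included, and the job is handed in when it is done.

```bash
mkdir -p pics
python3 - <<'E'
from plant import *
import cv2
for n in("side","top"):
    cv2.imwrite(f"pics/{n}0.png",read_camera(n)); c=calibration(n); print(n,c)
print(current_tool_pos(),current_tool_rot(),current_finger_gap(),current_time())
E
```

```text
side {'vfov': 51.465623792536604, 'cx': 314.8289260558258, 'cy': 202.2821452397083, 'k1': -0.014928674230327448, 'pose': array([[-9.01650876e-01, -3.04986216e-01,  3.06609046e-01,
         1.32123367e+02],
       [-4.32410672e-01,  6.46994351e-01, -6.28028121e-01,
         6.99996965e+02],
       [-6.83440034e-03, -6.98843129e-01, -7.15242317e-01,
         9.56220295e+02],
       [ 0.00000000e+00,  0.00000000e+00,  0.00000000e+00,
         1.00000000e+00]])}
top {'vfov': 51.37222330396547, 'cx': 319.36447529953125, 'cy': 201.74045629964237, 'k1': -0.02593789387355854, 'pose': array([[-2.83702212e-03, -9.95770892e-01,  9.18274578e-02,
         3.93900373e+02],
       [-9.99958298e-01,  2.02780507e-03, -8.90446679e-03,
        -6.81162957e+01],
       [ 8.68060066e-03, -9.18488906e-02, -9.95735120e-01,
         1.30204618e+03],
       [ 0.00000000e+00,  0.00000000e+00,  0.00000000e+00,
         1.00000000e+00]])}
[ 191.53194072 -541.72027994  230.53890594] [ 9.85596947e-01  1.69109432e-01 -1.28553779e-04 -8.00945087e-04] 85.59326808419225 0.1
```

View pics/top0.png

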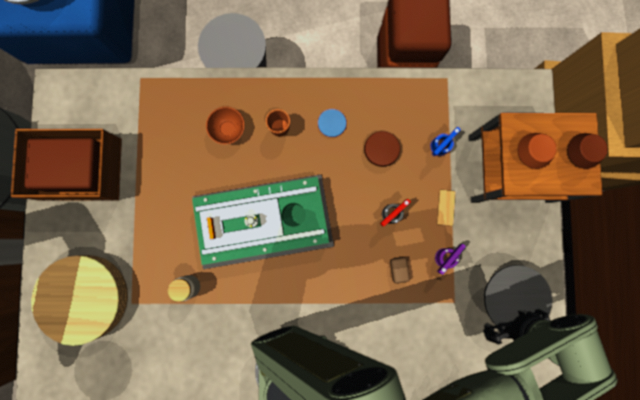

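View pics/side0.png

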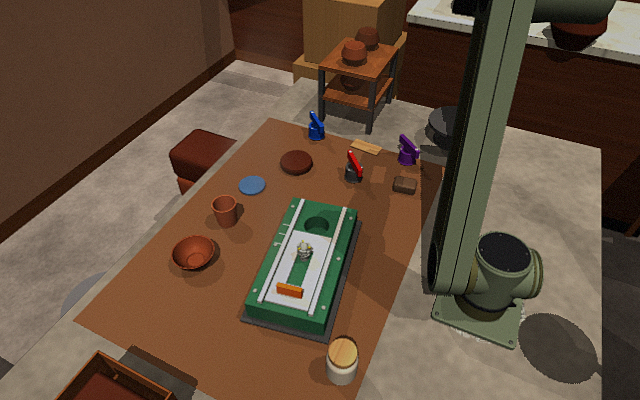

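The top view shows three wing nuts: blue (445,142), red (396,212) and purple (451,258). The red one, also at (354,168) in the side view, fits the description. The gate is at about (263,220), with the orange fin at (214,228) and the stud at (253,221). Next I'll confirm these in an enlarged crop.

```bash
cat > h.py <<'E'
from plant import *
import numpy as np, cv2
from scipy.spatial.transform import Rotation as R
def _c(n):
    c=calibration(n); f=200/np.tan(np.radians(c["vfov"]/2)); return c,f
def proj(n,P):
    c,f=_c(n); P=np.atleast_2d(P).astype(float); T=np.linalg.inv(c["pose"])
    q=P@T[:3,:3].T+T[:3,3]; s=q[:,:2]/q[:,2:]; s=s*(1+c["k1"]*(s**2).sum(1,keepdims=True))
    return s*f+[c["cx"],c["cy"]]
def unproj(n,uv,z):
    c,f=_c(n); d=(np.atleast_2d(uv)-[c["cx"],c["cy"]])/f; s=d.copy()
    for _ in range(10): s=d/(1+c["k1"]*(s**2).sum(1,keepdims=True))
    r=np.c_[s,np.ones(len(s))]@c["pose"][:3,:3].T; o=c["pose"][:3,3]
    return o+r*((z-o[2])/r[:,2])[:,None]
def crop(im,x0,y0,w,h,k): return cv2.resize(im[y0:y0+h,x0:x0+w],None,fx=k,fy=k,interpolation=cv2.INTER_CUBIC)
E
python3 - <<'E'
from h import *
t=cv2.imread("pics/top0.png"); s=cv2.imread("pics/side0.png")
a=np.hstack([crop(t,235,200,40,40,7),crop(t,376,192,40,40,7)])   #280 each
b=np.hstack([crop(s,285,232,40,40,7),crop(s,334,144,40,40,7)])
g=crop(t,188,170,150,100,3)[:, :240*1]
cv2.imwrite("pics/m1.png",np.vstack([a,b]))
cv2.imwrite("pics/g1.png",crop(t,186,170,155,100,5))
E
```

```text
(no output)
```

View pics/m1.png

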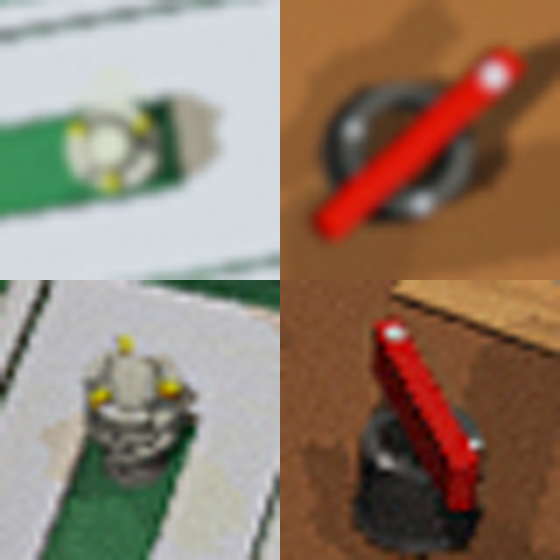

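View pics/g1.png

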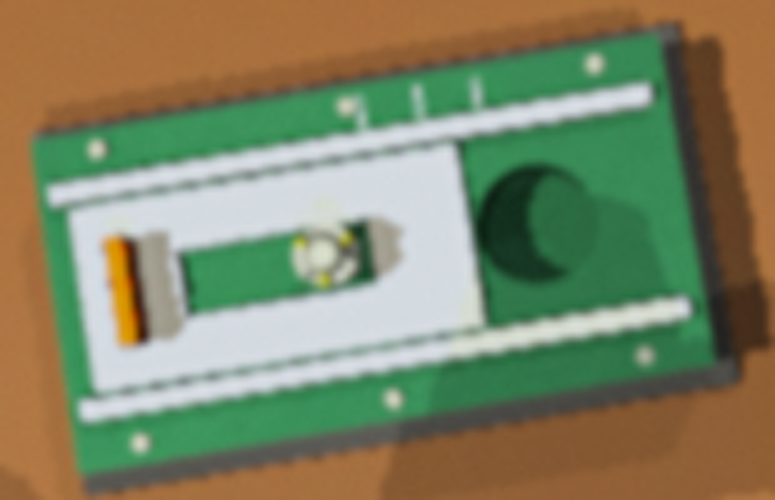

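The crop confirms the red wing nut: a white dot at the far end of the bar at about (396+10,203) and a dark hub. The stud shows three yellow ribs around its nose. I'll compute poses from these.

Run:
```python
from h import *
np.set_printoptions(precision=1,suppress=True)
U=lambda x0,y0,k,p:(np.array(p,float)+.5)/k-.5+[x0,y0]
ang=lambda d:np.degrees(np.arctan2(d[1],d[0]))
# gate corners on top z=70 : order left-top, right-top, right-bot, left-bot
C=unproj("top",U(186,170,5,[(35,135),(668,30),(718,358),(80,472)]),70)[:,:2]; print("corners",C,C.mean(0))
print("len",[np.linalg.norm(C[i]-C[i-1]) for i in range(4)])
ydir=(C[0]+C[3]-C[1]-C[2]); print("gate +y ang",ang(ydir), "x ang",ang(C[0]+C[1]-C[2]-C[3]))
rails=unproj("top",U(186,170,5,[(50,195),(652,93),(80,410),(690,308)]),82)[:,:2]; print("rails y ang",ang(rails[0]-rails[1]),ang(rails[2]-rails[3]),rails.mean(0))
fin=unproj("top",U(186,170,5,[(105,238),(127,234),(146,342),(122,346)]),111)[:,:2]; print("fin",fin.mean(0),fin)
# stud
rt=unproj("top",U(235,200,7,[(77,129),(142,127),(112,183)]),123)[:,:2]
rs=unproj("side",U(285,232,7,[(125,342),(170,387),(100,397)]),123)[:,:2]
for r in(rt,rs): print("ribs",r,"ctr",r.mean(0),[ang(x-r.mean(0)) for x in r],np.linalg.norm(r-r.mean(0),axis=1))
print("nose top",unproj("top",U(235,200,7,[(106,145)]),125),unproj("side",U(285,232,7,[(133,368)]),125))
# nut
for n in("top","side"):
    im=cv2.imread(f"pics/{n}0.png"); hsv=cv2.cvtColor(im,cv2.COLOR_BGR2HSV)
    x0,y0=(376,192) if n=="top" else(334,144)
    h=hsv[y0:y0+40,x0:x0+40]; m=((h[...,0]<6)|(h[...,0]>174))&(h[...,1]>190)&(h[...,2]>110)
    vu=np.argwhere(m)[:,::-1]+[x0,y0]; P=unproj(n,vu,80)[:,:2]
    w,v=np.linalg.eigh(np.cov(P.T)); print(n,"bar",len(P),P.mean(0),"ang",ang(v[:,1]),"ext",np.ptp(P@v,axis=0))
print("bar dot",unproj("top",U(376-40,192,7,[(494,76)]),82),unproj("side",U(334-40,144-40,7,[(397,334)]),82))
d=unproj("top",U(376-40,192,7,[(353,131),(424,204)]),51); print("hub dots",d)
print("hub ring top ctr",unproj("top",U(376-40,192,7,[(402,150)]),51))
```

```text
corners [[ 523.7  298.4]
 [ 586.1  -78.9]
 [ 390.5 -107.8]
 [ 324.7  267.1]] [456.2  94.7]
len [np.float64(201.4268505457062), np.float64(382.37183224815504), np.float64(197.7114402399032), np.float64(380.6784429537772)]
gate +y ang 99.67794310153853 x ang 8.678759341180266
rails y ang 99.56961889501592 99.34874274352075 [453.6  97.3]
fin [430.2 232.4] [[459.9 244.5]
 [462.2 231.9]
 [400.5 219.8]
 [398.2 233.5]]
ribs [[456.8 130.7]
 [457.5 104.4]
 [434.9 116.3]] ctr [449.7 117.1] [np.float64(62.60261553705716), np.float64(-58.51507397274883), np.float64(-176.71282238596874)] [15.3 14.9 14.9]
ribs [[403.8 214.7]
 [382.2 224.1]
 [401.6 237.6]] ctr [395.9 225.5] [np.float64(-53.586504831792034), np.float64(-174.3293943588218), np.float64(64.81712672795395)] [13.4 13.7 13.4]
nose top [[450.2 118.6 125. ]] [[396.1 223.9 125. ]]
top bar 178 [ 471.4 -298.2] ang 131.2078447975774 ext [ 16.8 110.3]
side bar 101 [ 466.1 -288.4] ang 128.97320047100976 ext [ 19.3 137.7]
bar dot [[ 503.8 -335.4   82. ]] [[ 502.7 -333.3   82. ]]
hub dots [[ 482.9 -280.6   51. ]
 [ 451.3 -310.7   51. ]]
hub ring top ctr [[ 474.7 -301.7   51. ]]
```

Run:
```python
from h import *
np.set_printoptions(precision=1,suppress=True)
U=lambda x0,y0,k,p:(np.array(p,float)+.5)/k-.5+[x0,y0]
ang=lambda d:np.degrees(np.arctan2(d[1],d[0]))
rs=unproj("side",U(285,232,7,[(125,62),(170,107),(100,117)]),122)[:,:2]
print("ribs",rs,"ctr",rs.mean(0),[ang(x-rs.mean(0)) for x in rs],np.linalg.norm(rs-rs.mean(0),axis=1))
c=np.array([450.5,116.5]); out=[]
for n,x0,y0 in(("top",238,206),("side",290,238)):
    im=cv2.imread(f"pics/{n}0.png"); k=13; a=crop(im,x0,y0,30,28,k); b=a.copy()
    for th0,col in((62.5+88,(255,0,0)),):
        for j in range(3):
            t=np.radians(th0+120*j+np.arange(-20,21,4)); P=np.c_[c[0]+18*np.cos(t),c[1]+18*np.sin(t),np.full(len(t),118)]
            q=((proj(n,P)-[x0,y0]+.5)*k-.5).astype(int)
            cv2.polylines(b,[q.reshape(-1,1,2)],False,col,2)
            t=np.radians(th0-50+120*j+np.arange(-20,21,4)); P=np.c_[c[0]+18*np.cos(t),c[1]+18*np.sin(t),np.full(len(t),118)]
            q=((proj(n,P)-[x0,y0]+.5)*k-.5).astype(int)
            cv2.polylines(b,[q.reshape(-1,1,2)],False,(255,0,255),1)
    out.append(np.hstack([a,b]))
im=np.vstack(out); cv2.imwrite("pics/m2.png",cv2.resize(im,None,fx=.8,fy=.8))
```

```text
ribs [[459.2 105.2]
 [434.9 117. ]
 [455.8 131.9]] ctr [450. 118.] [np.float64(-54.32236812993593), np.float64(-175.91586538448965), np.float64(67.15034276758836)] [15.8 15.1 15.1]
```

View pics/m2.png

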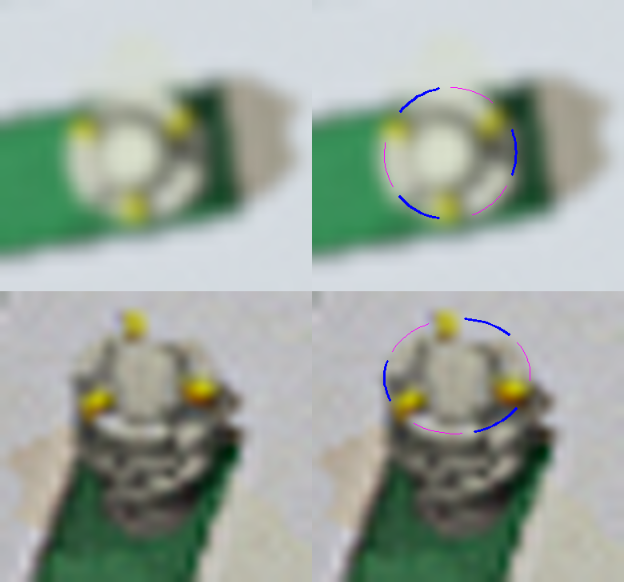

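```bash
cat >> h.py <<'E'
def Q(a): return (R.from_euler("z",a,degrees=True)*R.from_euler("x",180,degrees=True)).as_quat()
def st(l=""): print(l,"t%.1f"%current_time(),np.round(current_tool_pos(),1),"F",np.round(current_contact_force(),1),"gap%.1f"%current_finger_gap())
E
python3 - <<'E'
from h import *
g=9.5; p=np.array([430.2,232.4,0]); d=np.array([np.sin(np.radians(g)),-np.cos(np.radians(g)),0])
move_ptp(p+[0,0,170],Q(g)); st("above"); print(current_joint_positions())
print(servo_line(p+[0,0,88],speed=120,threshold=15)); st("down")
clamp(); st("clamped")
s=np.array(current_tool_pos())
servo_line(s+35*d,speed=40); st("slid")
open_gripper(); st("open")
servo_line(s+35*d+[0,0,90],speed=150); st("up")
t=read_camera("top"); c=read_camera("side")
cv2.imwrite("pics/t2.png",t); cv2.imwrite("pics/s2.png",c)
cv2.imwrite("pics/m3.png",np.hstack([crop(t,186,165,130,105,3),crop(c,240,180,130,105,3)]))
E
```

```text
above t3.0 [430.6 231.9 170. ] F [ 0.3 -0.6  0.6] gap85.5
[ 4.70662808e-01  2.36055824e-01  1.84987422e+00 -1.94853185e-04
  1.05554989e+00  1.87669926e+00]
False
down t3.8 [430.8 232.6  88.5] F [ 0.7 -0.1  0.3] gap85.4
clamped t4.5 [430.2 233.   88.4] F [-1.7  3.1  3.2] gap10.9
slid t5.5 [435.9 199.9  88.4] F [-2.1  6.6  0.8] gap10.6
open t6.2 [436.  198.4  88.4] F [-0.3  0.6 -0.2] gap85.3
up t6.9 [435.4 198.2 177.7] F [-0.4 -0.3  0.3] gap84.9
```

View pics/m3.png

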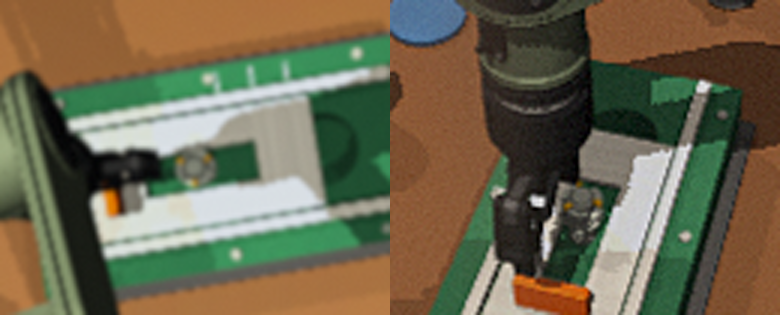

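Shutter: the plate edge moved about 12 px (≈36 mm) in the top view. Next I'll refine the nut pose by fitting the bar's silhouette in both views, then pick it up.

```bash
cat >> h.py <<'E'
from scipy.optimize import minimize
def redmask(im):
    h=cv2.cvtColor(im,cv2.COLOR_BGR2HSV); return (((h[...,0]<6)|(h[...,0]>174))&(h[...,1]>180)&(h[...,2]>70)).astype(np.uint8)
def fitbar(ims,p0,z0,fitz=False,rad=45):
    """fit nut x,y,angle(deg)[,z] to the red bar in {cam:image}"""
    B=np.array([[x,y,z] for x in(-55,55) for y in(-7,7) for z in(50,82)],float); k=6; D={}
    for n,im in ims.items():
        q=proj(n,[p0[0],p0[1],z0+66])[0].astype(int)-24
        m=redmask(im)[q[1]:q[1]+48,q[0]:q[0]+48]
        D[n]=(q,cv2.resize(m*255,None,fx=k,fy=k,interpolation=cv2.INTER_LINEAR)>127)
    def cost(v):
        z=v[3] if fitz else z0; P=R.from_euler("z",v[2],degrees=True).apply(B)+[v[0],v[1],z]; c=0
        for n,(q,m) in D.items():
            h=cv2.convexHull(((proj(n,P)-q+.5)*k-.5).astype(np.float32)); r=np.zeros(m.shape,np.uint8)
            cv2.fillConvexPoly(r,np.round(h*16).astype(np.int32),1,shift=4); r=r>0
            c+=1-(r&m).sum()/max(1,(r|m).sum())
        return c
    v0=list(p0)+([z0] if fitz else [])
    S=np.array([v0]+[[v0[j]+(5 if i==j else 0) for j in range(len(v0))] for i in range(len(v0))])
    r=minimize(cost,v0,method="Nelder-Mead",options=dict(initial_simplex=S,xatol=.05,fatol=1e-4))
    return np.round(r.x,1),round(r.fun,3)
E
python3 - <<'E'
from h import *
I={n:cv2.imread(f"pics/{n}0.png") for n in("top","side")}
for ims in(I,{"top":I["top"]},{"side":I["side"]}): print(fitbar(ims,[473,-300,-48.8],0))
E
```

```text
(array([ 476. , -304.6,  -48.9]), np.float64(0.664))
(array([ 476.6, -305.6,  -48.3]), np.float64(0.233))
(array([ 475.9, -303.6,  -49.5]), np.float64(0.423))
```

Run:
```python
from h import *
p=np.array([476,-304.6,0.]); a=131.1
move_ptp(p+[0,0,165],Q(a)); st("above")
print(servo_line(p+[0,0,57],speed=120,threshold=12)); st("down")
clamp(); st("clamped")
servo_line(p+[0,0,215],speed=150); st("up"); print(np.degrees(current_joint_positions()))
t=read_camera("top"); c=read_camera("side")
cv2.imwrite("pics/t3.png",t); cv2.imwrite("pics/s3.png",c)
q=proj("top",p+[0,0,230])[0].astype(int); r=proj("side",p+[0,0,230])[0].astype(int)
cv2.imwrite("pics/m4.png",np.hstack([crop(t,q[0]-30,q[1]-30,60,60,6),crop(c,r[0]-30,r[1]-30,60,60,6)]))
```

```text
above t9.7 [ 476.2 -304.3  165. ] F [-0.3  1.   0.2] gap85.3
False
down t10.7 [ 476.5 -304.9   57.7] F [-0.3  0.2  0.8] gap85.8
clamped t11.3 [ 476.2 -304.6   57.1] F [0.1 0.2 1.5] gap13.2
up t12.6 [ 475.4 -304.2  213.8] F [-0.6  0.2 -2.8] gap12.8
[-3.37835592e+01  1.80895532e+01  9.25699079e+01 -1.95517500e-04
  6.94805230e+01 -7.48814177e+01]
```

View pics/m4.png

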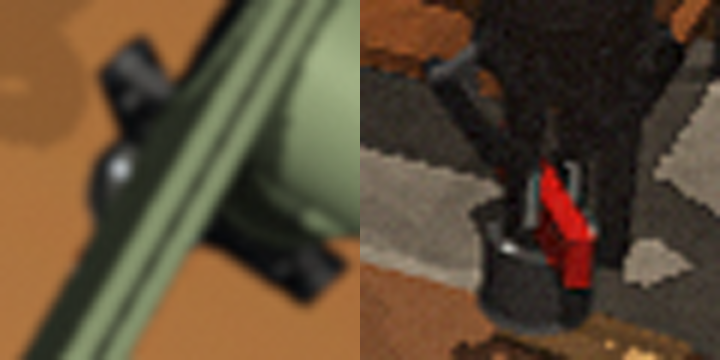

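The nut is held; the side crop shows the bar end at (580,262) and the hub spanning x 480–592. I'll compare its in-hand position with the prediction.

Run:
```python
from h import *
np.set_printoptions(precision=1,suppress=True)
p=np.array([475.4,-304.2,156.8])
r=proj("side",[476,-304.6,230])[0].astype(int)-30
f=lambda P:(proj("side",P)-r+.5)*6-.5+[360,0]
Rz=R.from_euler("z",131.1-180,degrees=True)
print("bar -x end",f(Rz.apply([[-55,-7,82],[-55,7,82],[-55,-7,50],[-55,7,50]])+p))
t=np.linspace(0,6.28,60); c=f(np.c_[32*np.cos(t),32*np.sin(t),0*t]+p); print("foot",c.min(0),c.max(0))
# px shift per 5mm along bar (+x nut) and up
print(f(p+Rz.apply([5,0,0]))-f(p),f(p+[0,0,5])-f(p))
```

```text
bar -x end [[599.2 232.1]
 [572.2 236.7]
 [594.  285.3]
 [567.4 290. ]]
foot [476.2 267.2] [598.3 341.5]
[[-3.2 -5.6]] [[ 0.6 -7.7]]
```

Run:
```python
from h import *
p=np.array([450.5,116.8,0.]); a=162
move_ptp(p+[0,0,215],Q(a)); st("above")
servo_line(p+[0,0,190],speed=100); st("190")
print(servo_line(p+[0,0,155],speed=25,threshold=6)); st("down"); print(current_wrist_torque())
t=read_camera("top"); c=read_camera("side")
cv2.imwrite("pics/t4.png",t); cv2.imwrite("pics/s4.png",c)
q=proj("top",p+[0,0,130])[0].astype(int); r=proj("side",p+[0,0,130])[0].astype(int)
cv2.imwrite("pics/m5.png",np.hstack([crop(t,q[0]-30,q[1]-30,60,60,6),crop(c,r[0]-30,r[1]-30,60,60,6)]))
```

```text
above t14.2 [451.  116.2 215. ] F [ 0.8 -0.3 -1.9] gap12.8
190 t14.6 [450.7 116.3 189.8] F [-0.  -0.5 -2.8] gap12.8
True
down t15.7 [450.4 116.8 159.5] F [-0.7 -0.2  3.7] gap12.9
[0.02806699 0.07631539 0.0003678 ]
```

View pics/m5.png

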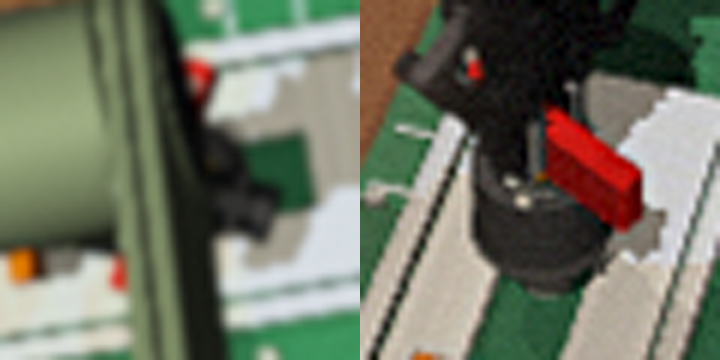

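Contact came at TCP z 159.5, which is exactly the expected height for lugs resting on the lands. The side crop shows the nut seated upright. I'll let go, back off and check.

Run:
```python
from h import *
p=np.array([450.5,116.8,0.])
open_gripper(); pause(.3); st("open")
servo_line(p+[0,0,205],speed=150); st("up")
t=read_camera("top"); c=read_camera("side")
cv2.imwrite("pics/t5.png",t); cv2.imwrite("pics/s5.png",c)
I={"side":c}
print(fitbar(I,[450.5,116.8,-18],102.5),fitbar(I,[450.5,116.8,-18],102.5,True))
r=proj("side",p+[0,0,130])[0].astype(int); cv2.imwrite("pics/m6.png",crop(c,r[0]-30,r[1]-30,60,60,8))
```

```text
open t16.8 [449.3 116.5 158.3] F [0.6 0.  0.6] gap85.7
up t17.3 [450.3 116.8 204.8] F [-0.4 -0.5 -0.9] gap85.1
(array([449.4, 118.5, -23.6]), np.float64(0.371)) (array([450.7, 119.7, -22. , 104.1]), np.float64(0.373))
```

View pics/m6.png

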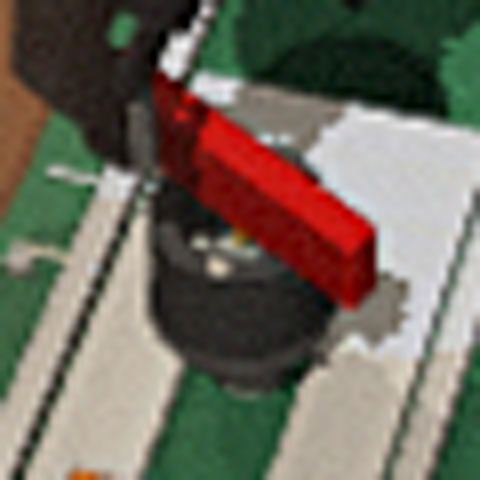

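Run:
```python
from h import *
p=np.array([450.5,116.8,0.]); a=162
servo_line(p+[0,0,159.5],speed=120,threshold=15); st("down")
clamp(); pause(.1); st("clamped")
z=159.5
for k,da in enumerate((42,49,56)):
    move_ptp(p+[0,0,z],Q(a+da)); pause(.1); st("rot%d"%da); print(current_wrist_torque()[2])
    hit=servo_line(p+[0,0,z-11],speed=15,threshold=8); st("lower %s"%hit)
    if current_tool_pos()[2]<z-5: print("dropped"); break
    servo_line(p+[0,0,z],speed=20)
t=read_camera("top"); c=read_camera("side")
cv2.imwrite("pics/s6.png",c); cv2.imwrite("pics/t6.png",t)
```

```text
down t17.9 [450.5 116.8 159.3] F [-0.5  0.2 -0.3] gap85.4
clamped t18.6 [450.6 116.7 159.8] F [-0.  -1.5  4. ] gap12.8
rot42 t19.5 [450.1 116.6 159.5] F [-2.2 -1.3  5.2] gap12.8
-0.03208753405167802
lower True t19.8 [450.1 116.5 159.4] F [-0.5 -1.2  5.1] gap13.2
rot49 t20.4 [449.9 116.4 158.7] F [-1.4 -3.3 -3.2] gap12.8
0.07223762302220273
lower True t20.7 [449.2 116.  157.4] F [-0.4 -0.9 -1.4] gap12.7
rot56 t21.4 [450.3 116.5 159.2] F [-1.4 -3.3 -4.5] gap12.9
0.0362711895709154
lower True t21.9 [450.2 116.4 152. ] F [0.1 0.5 3.9] gap12.8
dropped
```

It dropped in at +56°, TCP z 152 (nut origin ≈95 mm, i.e. 25 mm above the stud's origin, within 22–26). Now I'll run it forward along the helix.

Run:
```python
from h import *
p=np.array([450.5,116.8,0.]); a=218.; z=152.
for k in range(4):
    da=36; a-=da; z-=da/12
    hit=servo_line(p+[0,0,z],Q(a),speed=4,threshold=20); st("a%.0f z%.1f %s"%(a,z,hit)); print(np.round(current_wrist_torque(),2),"J6 %.0f"%np.degrees(current_joint_positions()[5]))
    if hit: break
```

```text
a182 z149.0 False t23.0 [450.7 116.5 149. ] F [ 0.2 -4.2  3.7] gap13.0
[-0.99  0.1   0.03] J6 -79
a146 z146.0 False t23.9 [450.5 117.2 146. ] F [-0.6 -0.7  1.6] gap12.7
[-0.2   0.12 -0.04] J6 -43
a110 z143.0 False t24.8 [450.7 117.1 142.9] F [0.4 0.5 0.5] gap12.9
[ 0.09 -0.15 -0.05] J6 -7
a74 z140.0 False t25.7 [450.1 116.9 139.9] F [-0.6  1.3  0.8] gap13.0
[ 0.19  0.2  -0.02] J6 29
```

Run:
```python
from h import *
p=np.array([450.5,116.8,0.]); a=74.; z=140.
for da in (36,24,12,6,6,6,6,6):
    a-=da; z-=da/12
    hit=servo_line(p+[0,0,z],Q(a),speed=4,threshold=15); pause(.1); st("a%.0f z%.1f %s"%(a,z,hit)); f=current_contact_force(); print(np.round(current_wrist_torque(),2),"J6 %.0f"%np.degrees(current_joint_positions()[5]))
    if hit or f[2]>12: break
c=read_camera("side"); cv2.imwrite("pics/s7.png",c)
print(fitbar({"side":c},[450.5,116.8,a+180],77,True))
```

```text
a38 z137.0 False t26.7 [450.3 116.6 137. ] F [-0.1 -0.6  2. ] gap12.6
[-0.18  0.26 -0.01] J6 65
a14 z135.0 False t27.4 [450.6 116.8 134.8] F [ 0.9 -0.7 -2.7] gap12.8
[-0.06 -0.24  0.02] J6 89
a2 z134.0 False t27.9 [450.9 116.7 134.4] F [ 1.  -2.1  2.1] gap13.0
[-0.37 -0.28 -0.06] J6 101
a-4 z133.5 False t28.3 [451.  116.5 134.1] F [ 0.9 -4.1  5.9] gap13.1
[-0.78 -0.12 -0.11] J6 107
a-10 z133.0 False t28.7 [451.3 116.2 133.9] F [ 1.1 -4.3  7.5] gap12.9
[-0.91 -0.14  0.1 ] J6 113
a-16 z132.5 False t29.1 [451.7 116.  133.7] F [ 1.3 -4.2  8. ] gap13.1
[-1.16 -0.21  0.37] J6 119
a-22 z132.0 False t29.4 [451.8 115.7 133.5] F [ 0.7 -6.3 11.1] gap12.8
[-1.32 -0.08  0.92] J6 125
a-28 z131.5 False t29.8 [451.9 115.5 133.3] F [ 1.6 -7.1 13.1] gap12.9
[-1.37  0.01  1.31] J6 131
(array([451. , 117.6, 150.2,  75.9]), np.float64(0.537))
```

The force and torque rise (z stopped near 133.5–134, 1.3 N·m) indicates it is run fully down. Let go, retreat and verify.

Run:
```python
from h import *
p=np.array([450.5,116.8,0.])
open_gripper(); pause(.2); st("open")
servo_line(p+[0,0,230],speed=150); st("up")
q=current_joint_positions(); q[0]=-1.0; q[5]=0.; goto_joints(q); pause(.3); st("away")
t=read_camera("top"); c=read_camera("side")
cv2.imwrite("pics/t8.png",t); cv2.imwrite("pics/s8.png",c)
I={"top":t,"side":c}
for z in(77,79.5,82): print(z,fitbar(I,[450.5,116.8,150],z))
print(fitbar(I,[450.5,116.8,150],77,True))
# shift of plate edge between start and now, along gate y in top view
g=np.radians(9.5); ex=np.array([np.cos(g),np.sin(g),0]); ey=np.array([-np.sin(g),np.cos(g),0]); o=np.array([455,95.5,0])
for n,im in(("start",cv2.imread("pics/top0.png")),("now",t)):
    h=cv2.cvtColor(im,cv2.COLOR_BGR2HSV); m=((h[...,0]>8)&(h[...,0]<22)&(h[...,1]>200)&(h[...,2]>150)).astype(np.uint8); m[:,:195]=0; m[:200]=0;m[250:]=0;m[:,240:]=0
    vu=np.argwhere(m)[:,::-1]; P=unproj("top",vu,108)-o; print(n,len(vu),P.mean(0)@ex if len(vu) else 0,(P@ey).mean(),np.ptp(P@ex))
cv2.imwrite("pics/m7.png",np.vstack([crop(t,186,165,155,100,5)[:290,:],crop(c,230,190,155,60,5)]))
```

```text
open t30.8 [450.5 116.8 131.5] F [-1.1  0.   0.3] gap85.1
up t31.6 [449.9 116.6 229.2] F [ 0.1  0.7 -0.3] gap85.7
away t33.8 [ 261.  -384.5  229.2] F [-0.2 -0.7  0.6] gap85.5
77 (array([449.3, 119.8, 151.9]), np.float64(0.598))
79.5 (array([449.5, 119.4, 152.3]), np.float64(0.607))
82 (array([448.8, 120.6, 152.6]), np.float64(0.624))
(array([450.6, 118.8, 153.1,  74.9]), np.float64(0.595))
start 58 -0.8529291759543037 141.38988993068634 55.746529716551464
now 59 -1.6389754074463203 106.94926574874803 55.763212066165764
```

View pics/m7.png

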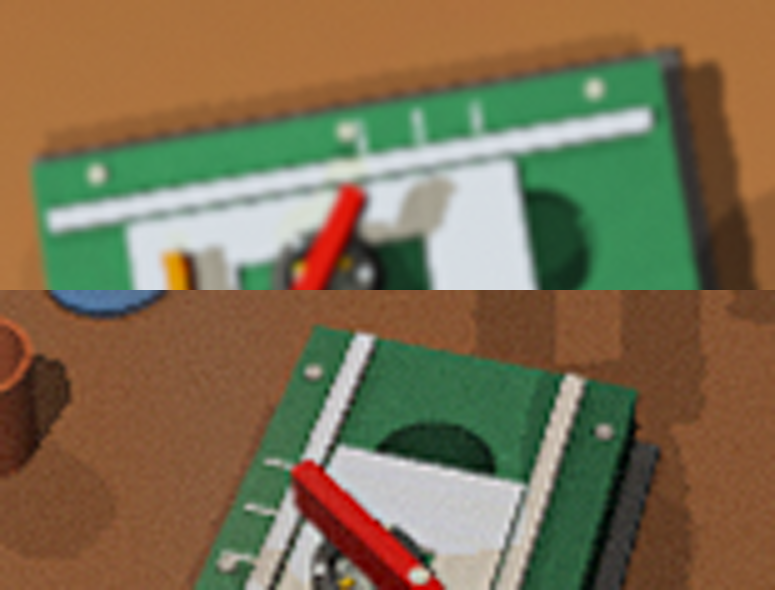

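View pics/t8.png

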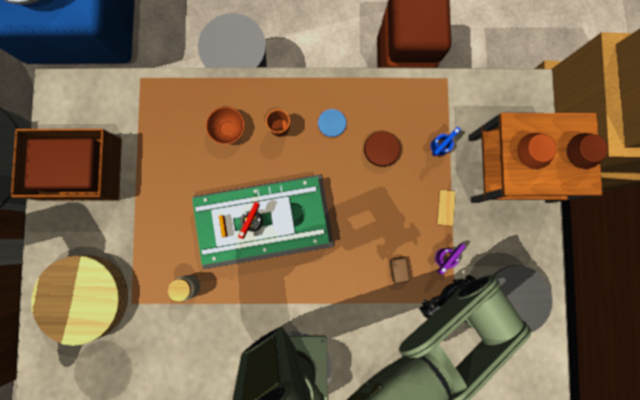

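Run:
```python
from h import *
st(); close_job()
```

```text
t33.9 [ 260.9 -384.6  229.2] F [-0.3  0.4  0.2] gap85.4
the job is handed in; nothing more can be done
```

The job is done and handed in at 33.9 s, with the gripper open and well clear of everything. As far as my checks show, every step came out as asked and in order.

- **Shutter:** I gripped the orange fin, slid the plate to the half-covered stop and let go. In the last top picture the fin has moved 34.4 mm from its start, against the 35 mm stop.
- **Setting the nut:** I set the red wing nut on the lands. Contact came at the expected height, about 32.5 mm above the stud's origin. I let go, checked it in the side camera and took it again.
- **Backward turn:** It dropped into the thread at 56° anticlockwise, to about 25 mm above the stud's origin. The 42° and 49° tries had not dropped, which is later than the 30–40° in the task. At each step I lowered the held nut gently; it did not fall free of the jaws.
- **Running down:** I turned it about 246° clockwise in one grip. The nut stopped at about 77 mm above the bench, flat on the plate, with torque rising to 1.3 N·m. That is a little over the 200–230° given; part of it was tightening after it reached the plate.
- **Last pictures:** The nut's height fits at 75 mm against the nominal 77 mm, within the camera calibration's 2 mm. The bar fit was only fair, because I could only match its red faces. By eye, the other items and the blue and purple nuts are where they were at the start.

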